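Tip salvaged components into the bin and dock the tray

TASK

The steel tray on the blue mat carries five components salvaged from a scrap board. Carry it level by its handle to the open storage bin and tip it, lip low, so that all five slide off into the bin - don't handle the components with the gripper or let them drop from a height - then put the empty tray back in its pocket in the grey organiser, nose tucked under the tool rack and rear end dropped in, fully down, flat and square, and let go. Leave the scrap board, the multimeter and the solder spool where they are.

Things in the scene. Friction and masses are not known exactly. Their poses are not given: they have to be found in the camera images.
- tray: Smooth steel tray, 110-200 g, loose. Base 120 mm long (x +-60), 84 mm wide (y +-42) back to x = +18, from there tapering to an open spout 44 mm wide (38 inside) at x = +60. Floor 3 mm thick; side and taper walls 3 mm thick, 18 mm high, rear wall 20 mm; no wall or sill across the spout. Origin: centre of the base's underside; x to the spout, z up. It may shift or sag a little in the grip.
- tray_grip (a point): Centre of the tray's black upright grip plate, behind the rear wall on two side arms: tray frame (-92, 0, 36) mm, axes as the tray's. The plate is 10 mm thick (x), 68 mm wide (y), z 14 to 48 above the tray's underside; the gap to the rear wall is 27 mm, open below, 56 mm between the arms. Take it from above, one finger before and one behind it.
- tray_lip (a point): Middle of the spout's lip, on the tray floor's upper face: tray frame (60, 0, 3) mm; axes as the tray's. The components start to slide when the tray is tipped some 17 to 27 degrees, spout down (differs from run to run); they may jam in the narrow spout until the tray is shaken or rocked.
- bin: Open grey plastic bin, 160 (x) by 120 (y) mm outside, rim flange 168 x 128, 50 mm high, walls and floor 4 mm, 450 g, loose on the bench left or right of the mat. Origin: centre of its underside, z up.
- pocket (a point): Centre of the floor of the tray pocket in the grey organiser (fixed to the bench on the mat's other side from the bin), 4 mm above the bench. Outline of the tray's base plus 1.5 mm all round; walls at rear, sides and tapers 10 mm above that floor, the upper 4 mm flared 45 degrees; open at the spout. x to the spout end, z up: a seated tray's origin and axes coincide with it.
- rack_edge (a point): Lower near edge of the organiser's tool rack, which overhangs the pocket's spout end: 52 mm along x from the pocket point, 22 mm above the pocket floor, so 8 mm of a seated tray's nose lies under it with 4 mm headroom and the tray cannot be dropped in flat: it goes in nose first, tilted. Axes as the pocket's. The rack is 118 mm wide and 52 mm deep (x); it stands 50 mm above the pocket floor, its tools 84 mm.
- relay_a: Black block relay 19 x 15.5 x 15 mm, 11 g, loose on the tray. Origin: centre of its underside as it starts.
- relay_b: Second relay, the same as relay_a.
- cap_a: Grey can capacitor, 20 mm diameter, 24 mm high, 13 g, standing loose on the tray; it may topple and roll when tipped. Origin: centre of its underside as it starts.
- cap_b: Second can capacitor, the same as cap_a.
- transformer: Small ferrite transformer 20 x 18 x 17 mm, 18 g, loose on the tray. Origin: centre of its underside as it starts.
- scrap_board: Scrap green circuit board with a finned heat sink, 75 (x) x 105 (y) mm, 28 mm high, beyond the mat. Origin: centre of its underside. To be left alone.
- multimeter: Hand multimeter lying on its back, 76 (x) x 148 (y) x 42 mm, on the bench beyond the left-hand place. Origin: centre of its underside. To be left alone.
- solder_spool: Spool of solder, 58 mm diameter, 43 mm high, standing on the bench beyond the right-hand place. Origin: centre of its underside. To be left alone.
Things that resemble listed ones, but are neither listed nor needed, are in the scene too. Leave any purple or yellow look-alike of the tray alone.

How it is judged:
By the outcome, as a careful person would: the job done as asked, in the order asked, and still so for the second after the job is handed in, with the robot touching nothing.
It also fails if it takes over 72 s, if anything falls off the work surface, if the arm or the gripper's body presses on something with over 40 N, if the wrist force passes 120 N, or if a joint passes its speed limit or range.

ROBOT

A 6-joint arm with a two-finger parallel gripper is mounted at the origin on the work surface. World frame = base frame: x ahead of the robot, y to its left, z up, the work surface at z = 0. Lengths are in m, angles in rad, forces in N, time in s.
With the tool pointing down it reaches from about 0.35 to 0.975 m from the base axis. Payload 4.9 kg.
Tool frame: the origin (TCP) lies on the front face of the gripper's body, between the roots of the fingers; the fingertips stand ctrl.finger_overhang ahead of it and the grasp point (between the pads) lies 54 mm ahead of it (ctrl.finger_overhang is the distance from the TCP to the fingertips, in m); z points along the fingers, y is the line along which they close (so a half turn about z gives the same grasp; the last joint's range is limited). The gripper opens to 85 mm and grips with 20 to 120 N. Pads are 22 mm wide; open, the fingers measure 114 mm over their backs; the gripper's body (76 mm by 85 mm) begins 54 mm behind the grasp point. The pads swing forward as they close: fully open they stand 13 mm farther back than shut.
Start: joints at [1.182, 0.053, 1.613, -0, 1.476, -0.119], TCP at [0.167, 0.602, 0.304] pointing down, gripper open.
Joint ranges: [-3.01, 3.01], [-1.01, 2.22], [0.06, 2.58], [-1.02, 4.17], [0.09, 2.62], [-3.14, 3.14]. Speed limits (rad/s): [2.57, 2.57, 3.14, 3.14, 3.14, 3.14].

INTERFACE

Orientations are given as a rotation vector (axis times angle).
In Python, from station import ctrl, vision gives the robot as it stands. The module is installed in compiled form; this text tells all that it offers.
- The arm moves only by the tool drive_tool, never from a script. Its argument "rows" is a list of rows, each a list of 2 entries, a list of its own where there are three numbers: the shift along the tool's x, y, z in m, then the turn about the tool's z in rad. A call has 1 to 10 rows; each row shifts and turns the commanded pose from where the row before left it, along the tool's axes as they then stand; what a row does not reach is not made up. A row lasts 1/10 s, in which the tool goes at most 50 mm and 8.59 degrees, less where a joint would pass 70% of its speed; a pose out of reach is approached as far as the arm can. A call with a gripper value outside its range is refused whole. "jaw" is the closure, from 0 (fully open) to 1 (shut), set as the call begins (left out, the last holds). The fingers move at their own pace and stop on an object; "grip_force" is the grip in N (left out, the last holds). Time passes only in rows, so rows that do not move let the fingers close. It gives the time, the measured TCP pose, the force, the opening and the grip force at its end, in the units of the state.
- ctrl.get_obs(): the state, without advancing time (a new reading comes with each control period).
- vision.get_image(name): name is "side" or "top" or "wrist"; returns a dict with "image" (384x512x3 uint8, blue, green, red), "vertical_fov" (degrees; the focal length in pixels is half the picture's height over the tangent of half this angle, whatever the lens; pixels are square), "cx", "cy" (the principal point, pixels), "R" (3x3) and "t" (3): a world point X has camera coordinates R X + t. Camera axes: x right, y down, z forward; pixel columns grow to the right and rows downward; lengths in m; the calibration is good to about 2 mm. A picture is of the moment at which its call begins. There is no depth.
- ctrl.finish_job(): hands the job in; it is judged then, once.
The state is a dict: "t": time; "q": joint angles; "dq": joint speeds; "effort": joint torques, N m; "tool_pos": TCP position; "tool_rot": TCP orientation; "contact_force": force on the tool from outside, world axes, zero at the start; "wrist_torque": the same for the moment, N m; "opening": finger opening in m; "grip_force": force on a finger pad.
Only numpy, scipy, OpenCV 4.12 (cv2) and the standard library are available. Lean on these libraries where they do the work, as an engineer would, in place of code of your own. Each camera call takes 0.05 s, during which the arm holds its last target. There are 200 camera calls.

## Working session

There is one attempt and no reset: what is moved stays moved. The work goes in short steps, Python scripts to look and compute and a tool call to move; the robot and the scene stay as the last step left them, time stands still between calls to the robot, and variables do not carry over. Pictures are saved under pics/ and viewed, at most 10 in all, crops included, and the job is handed in when it is done.

Besides the shell and the picture viewer there is one more tool, called after "Request:" as name([rows], argument=value, ...), one row to a line, values as JSON. drive_tool: Moves the arm, as the interface text tells. Its arguments: {"type":"object","properties":{"rows":{"type":"array","items":{"type":"array"}},"jaw":{"type":"number"},"grip_force":{"type":"number"}},"required":["rows"]}

```bash
mkdir -p pics
cat > h.py <<'E'
import numpy as np, cv2
from station import ctrl, vision
from scipy.spatial.transform import Rotation as Ro
def cam(n):
    d=vision.get_image(n); h=d["image"].shape[0]
    d["f"]=h/2/np.tan(np.radians(d["vertical_fov"])/2); d["R"]=np.array(d["R"]); d["t"]=np.array(d["t"]); return d
def ray(d,u,v):
    r=d["R"].T@np.array([(u-d["cx"])/d["f"],(v-d["cy"])/d["f"],1.]); return -d["R"].T@d["t"],r
def onz(d,u,v,z):
    c,r=ray(d,u,v); return c+r*(z-c[2])/r[2]
def proj(d,X):
    p=d["R"]@np.array(X)+d["t"]; return p[:2]/p[2]*d["f"]+[d["cx"],d["cy"]]
E
python3 - <<'E'
from h import *
np.set_printoptions(precision=4,suppress=True)
for n in("top","side","wrist"):
    d=cam(n); print(n,d["f"],d["cx"],d["cy"],-d["R"].T@d["t"]); print(d["R"])
    cv2.imwrite(f"pics/{n}0.png",cv2.resize(d["image"],None,fx=1.5,fy=1.5) if n!="wrist" else d["image"])
o=ctrl.get_obs(); print(o, ctrl.finger_overhang)
E
```

```text
top 477.5005185928468 246.24031557616794 197.11944760905274 [0.3842 0.0743 1.2189]
[[-0.031  -0.9995  0.0002]
 [-0.9934  0.0308 -0.1106]
 [ 0.1105 -0.0036 -0.9939]]
side 430.30706397645764 255.75537409440614 189.38220697777464 [ 0.0583 -0.415   0.8716]
[[ 0.7018 -0.7123 -0.008 ]
 [-0.551  -0.5356 -0.6399]
 [ 0.4515  0.4535 -0.7684]]
wrist 337.6142119526566 252.8531438314418 189.5526991434215 [0.0977 0.6215 0.3733]
[[ 0.2661  0.964  -0.0026]
 [ 0.9272 -0.2551  0.2744]
 [ 0.2638 -0.0755 -0.9616]]
{'t': 0.15, 'q': array([ 1.182 ,  0.0532,  1.614 , -0.    ,  1.476 , -0.1189]), 'dq': array([ 0.0003, -0.0024, -0.0038,  0.0007,  0.0016, -0.0009]), 'effort': array([  0.0009, -39.4244, -37.0721,  -0.0001,   0.0047,  -0.    ]), 'tool_pos': array([0.1665, 0.602 , 0.3029]), 'tool_rot': array([-0.4225, -3.1127,  0.0024]), 'contact_force': array([ 0.3875, -0.3677, -0.1827]), 'wrist_torque': array([-0.0171, -0.0292,  0.0167]), 'grip_force': 0.0, 'opening': 0.08552873649964976} 0.0726
```

View pics/top0.png

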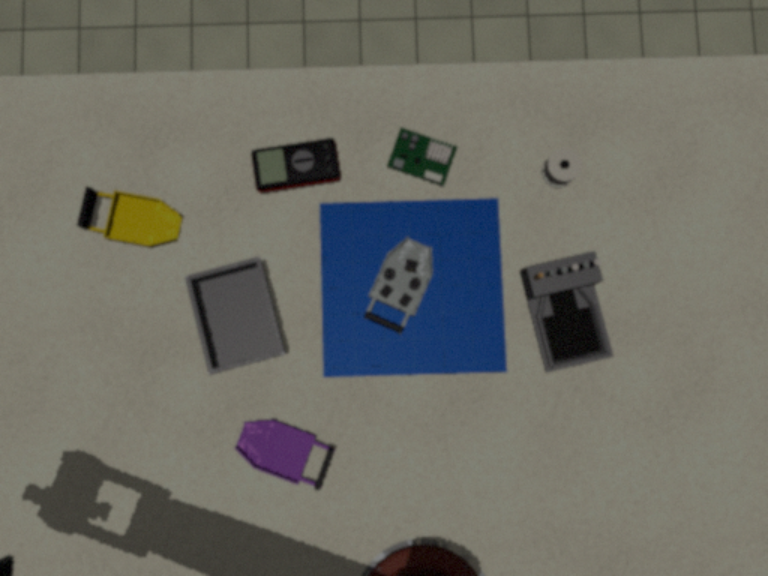

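View pics/side0.png

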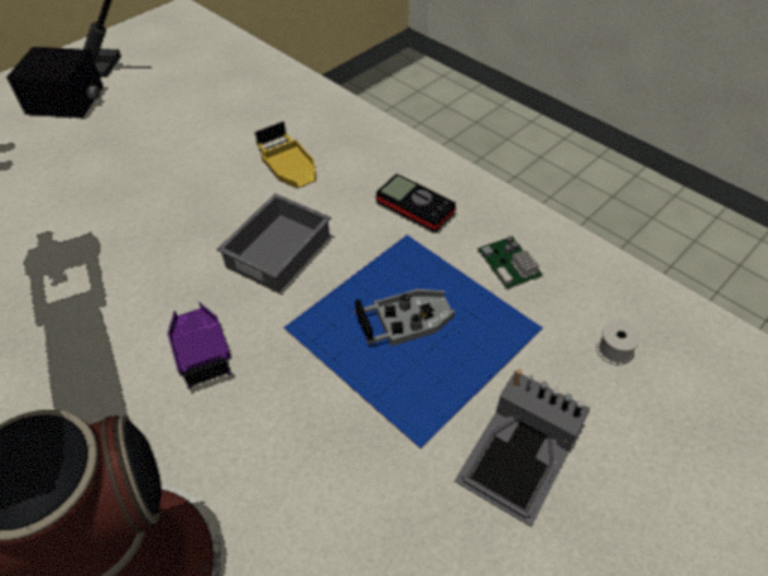

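The top view (1.5x) shows the tray on the mat with its handle at (385,322) and spout at (418,240). The bin is on the left at (237,315). The organiser is on the right at (567,310), with the rack on its far side. The purple and yellow look-alikes are clear of all of these. Next I'll measure them.

```bash
cat > m.py <<'E'
from h import *
np.set_printoptions(precision=4,suppress=True)
d=cam("top"); im=d["image"]; hsv=cv2.cvtColor(im,cv2.COLOR_BGR2HSV).astype(int)
def big(mask,box):
    m=np.zeros(mask.shape,np.uint8); x0,y0,x1,y1=box; m[y0:y1,x0:x1]=mask[y0:y1,x0:x1]*255
    n,l,s,c=cv2.connectedComponentsWithStats(m); k=1+np.argmax(s[1:,4]); q=(l==k).astype(np.uint8)
    return max(cv2.findContours(q,cv2.RETR_EXTERNAL,cv2.CHAIN_APPROX_NONE)[0],key=cv2.contourArea)[:,0,:].astype(float)
def rect(cnt,z):
    P=np.array([onz(d,u,v,z)[:2] for u,v in cnt]).astype(np.float32)
    r=cv2.minAreaRect(P); return r,cv2.boxPoints(r)
S,V,H=hsv[...,1],hsv[...,2],hsv[...,0]
blue=(H>100)&(H<130)&(S>120)
plate=big((V<70)&(S<200)&~(blue&(V>90)),(235,200,285,225)); r=rect(plate,.048); print("plate",r)
tr=big(~blue,(222,150,330,235)); r=rect(tr,.018); print("tray sil",r)
bench=np.median(im[100:130,100:120].reshape(-1,3),0); print("bench",bench)
dark=V<bench.max()*0.82
b=big(dark,(115,160,200,260)); print("bin",rect(b,.05))
o=big(dark,(335,155,420,260)); print("org",rect(o,.014), "rackz",rect(o,.054))
p=big(V<55,(345,190,410,245)); print("pocketfloor",rect(p,.004))
c=im[140:260,100:430]; cv2.imwrite("pics/c1.png",cv2.resize(c,None,fx=2.4,fy=2.4,interpolation=cv2.INTER_CUBIC))
for n,q in(("plate",plate),("tray",tr),("bin",b),("org",o),("pk",p)): print(n,q.min(0),q.max(0),len(q))
E
python3 m.py
```

```text
plate (((0.47123798727989197, 0.04903782904148102), (0.06608830392360687, 0.012461535632610321), 63.94197463989258), array([[0.4511, 0.0221],
       [0.4623, 0.0166],
       [0.4914, 0.076 ],
       [0.4802, 0.0815]], dtype=float32))
tray sil (((0.5378994345664978, 0.01680755615234375), (0.08602050691843033, 0.15727345645427704), 64.40803527832031), array([[ 0.4484,  0.012 ],
       [ 0.5902, -0.056 ],
       [ 0.6274,  0.0216],
       [ 0.4856,  0.0896]], dtype=float32))
bench [111. 124. 126.]
bin (((0.49121201038360596, 0.28820139169692993), (0.1694532036781311, 0.13716548681259155), 13.669861793518066), array([[0.3927, 0.3348],
       [0.4251, 0.2015],
       [0.5897, 0.2416],
       [0.5573, 0.3749]], dtype=float32))
org (((0.4821280241012573, -0.26737353205680847), (0.18299038708209991, 0.1367209553718567), 11.093245506286621), array([[ 0.3792, -0.2179],
       [ 0.4055, -0.3521],
       [ 0.5851, -0.3169],
       [ 0.5588, -0.1827]], dtype=float32)) rackz (((0.47887852787971497, -0.2560294270515442), (0.1769157350063324, 0.1321822553873062), 11.093178749084473), array([[ 0.3794, -0.2082],
       [ 0.4048, -0.3379],
       [ 0.5784, -0.3039],
       [ 0.553 , -0.1742]], dtype=float32))
pocketfloor (((0.46051689982414246, -0.269805371761322), (0.12048336118459702, 0.09418335556983948), 10.756970405578613), array([[ 0.3925, -0.2348],
       [ 0.4101, -0.3273],
       [ 0.5285, -0.3048],
       [ 0.5109, -0.2123]], dtype=float32))
plate [243. 208.] [268. 221.] 55
tray [244. 158.] [288. 222.] 157
bin [124. 172.] [192. 249.] 230
org [346. 167.] [408. 247.] 233
pk [359. 191.] [403. 242.] 168
```

View pics/c1.png

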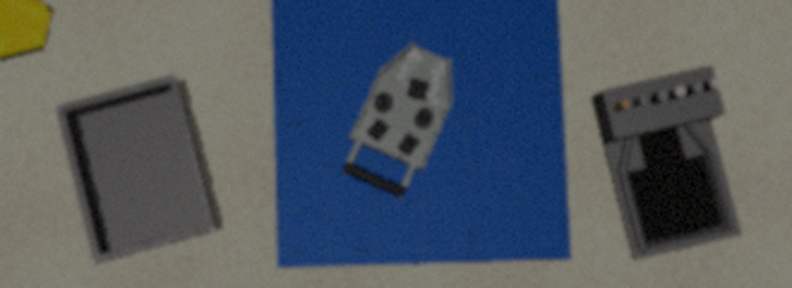

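```bash
cat >> h.py <<'E'
def go(X,yaw_x,o=None):
    """deltas in tool frame to reach TCP X with tray-x yaw (tool x = -tray x), shift first then turn"""
    o=o or ctrl.get_obs(); R=Ro.from_rotvec(o["tool_rot"]).as_matrix(); s=R.T@(np.array(X)-o["tool_pos"])
    cur=np.degrees(np.arctan2(-R[1,0],-R[0,0])); dw=(yaw_x-cur+180)%360-180
    print("pos",o["tool_pos"],"yaw",round(cur,2),"tilt",R[2],"shift",np.round(s,4),"turn",round(-np.radians(dw),4),"t",o["t"])
E
python3 - <<'E'
from h import *
np.set_printoptions(precision=4,suppress=True)
go([.471,.049,.2],-26)
E
```

```text
pos [0.1665 0.6021 0.3031] yaw -15.46 tilt [ 0.0001 -0.0013 -1.    ] shift [-0.441  -0.4518  0.1036] turn 0.184 t 0.2
```

Request:
drive_tool([
  [[-0.0315, -0.0323, 0.0074], 0],
  [[-0.0315, -0.0323, 0.0074], 0],
  [[-0.0315, -0.0323, 0.0074], 0],
  [[-0.0315, -0.0323, 0.0074], 0],
  [[-0.0315, -0.0323, 0.0074], 0],
  [[-0.0315, -0.0323, 0.0074], 0],
  [[-0.0315, -0.0323, 0.0074], 0],
  [[-0.0315, -0.0323, 0.0074], 0],
  [[-0.0315, -0.0323, 0.0074], 0],
  [[-0.0315, -0.0323, 0.0074], 0],
], jaw=0)

```text
t: 1.2
tool_pos: [0.3845, 0.2054, 0.2297]
tool_rot: [0.422, 3.112, 0.001]
contact_force: [0.2, 0.5, 0.0]
opening: 0.0854
grip_force: 0.0
```

Request:
drive_tool([
  [[-0.0315, -0.0323, 0.0074], 0],
  [[-0.0315, -0.0323, 0.0074], 0],
  [[-0.0315, -0.0323, 0.0074], 0],
  [[-0.0315, -0.0319, 0.0074], 0],
  [[0, 0, 0], 0.092],
  [[0, 0, 0], 0.092],
  [[0, 0, 0], 0],
  [[0, 0, 0], 0],
])

```text
t: 2.0
tool_pos: [0.4711, 0.0494, 0.2002]
tool_rot: [-0.704, -3.062, 0.0]
contact_force: [-0.2, -0.1, -1.0]
opening: 0.0855
grip_force: 0.0
```

Run:
```python
from h import *
np.set_printoptions(precision=4,suppress=True)
go([.471,.049,.12],-26)
d=cam("wrist"); cv2.imwrite("pics/w1.png",d["image"])
for q in ([.471,.049,.048],[.4859,.0796,.048],[.4561,.0184,.048],[.6079,-.0177,.003]): print(proj(d,q))
```

```text
pos [0.4711 0.0494 0.2002] yaw -25.88 tilt [ 0.0002 -0.0001 -1.    ] shift [-0.0001 -0.0004  0.0802] turn 0.002 t 2.0
[252.3702 200.6282]
[301.5151 200.7293]
[203.2317 200.527 ]
[252.2115 339.6061]
```

View pics/w1.png

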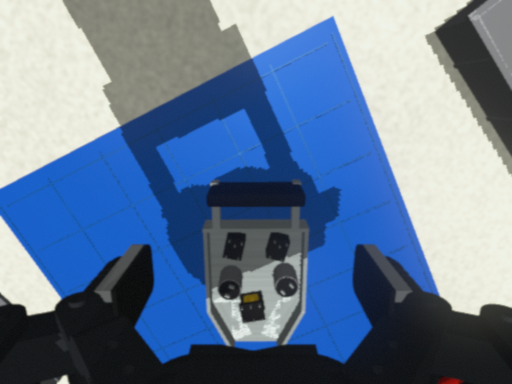

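The wrist view shows the grip plate at u 207–304, v 182–206, about 3 px to the right of where I predicted. The tray sits upright in the frame, and all five parts are standing. Next I'll refine yaw and offset numerically.

Run:
```python
from h import *
np.set_printoptions(precision=4,suppress=True)
d=cam("wrist"); im=d["image"]; V=im.max(2).astype(int); H=cv2.cvtColor(im,cv2.COLOR_BGR2HSV)
m=np.zeros(V.shape,bool); m[170:215,190:320]=True
dark=(im[...,0]<75)&m
ys,xs=np.nonzero(dark); 
# front edge: last dark row per column
cols=range(222,290); fr=np.array([ys[xs==c].max() for c in cols]); p=np.polyfit(cols,fr,1); print("front edge",p,np.polyval(p,255))
L=[];Rr=[]
for v in range(188,205):
    r=xs[ys==v]; L.append(r.min()); Rr.append(r.max())
print("L",L,"R",Rr)
A=onz(d,220,np.polyval(p,220)+.5,.048);B=onz(d,290,np.polyval(p,290)+.5,.048)
print("front edge yaw", np.degrees(np.arctan2(*(A-B)[[1,0]]))-90, onz(d,290,np.polyval(p,290)+.5,.048)-0)
c=onz(d,(np.median(L)+np.median(Rr))/2+.5,np.polyval(p,255)+.5,.048); print("front mid",c)
# steel tray walls: light grey not blue, rows
g=(im[...,2].astype(int)>im[...,0].astype(int)*0.75)&(V>60)
for v in (240,260,280,300):
    r=np.nonzero(g[v,190:325])[0]+190; a,b=onz(d,r.min(),v,.018),onz(d,r.max()+1,v,.018); print(v,r.min(),r.max(),(a+b)/2,np.linalg.norm(a-b))
```

```text
front edge [  0. 206.] 206.00000000000003
L [np.int64(210), np.int64(209), np.int64(209), np.int64(208), np.int64(208), np.int64(207), np.int64(207), np.int64(207), np.int64(207), np.int64(207), np.int64(207), np.int64(207), np.int64(207), np.int64(207), np.int64(207), np.int64(207), np.int64(207)] R [np.int64(300), np.int64(301), np.int64(301), np.int64(302), np.int64(303), np.int64(303), np.int64(304), np.int64(304), np.int64(304), np.int64(304), np.int64(304), np.int64(304), np.int64(304), np.int64(304), np.int64(304), np.int64(304), np.int64(304)]
front edge yaw -205.83757251723378 [0.4863 0.0708 0.048 ]
front mid [0.476  0.0495 0.048 ]
240 204 306 [0.511  0.0325 0.018 ] 0.08378582425508238
260 205 306 [0.5274 0.025  0.018 ] 0.08446568814189001
280 206 305 [0.5442 0.0169 0.018 ] 0.0843274639276505
300 207 304 [0.5617 0.0085 0.018 ] 0.08418407798465452
```

Request:
drive_tool([
  [[0.0006, 0.0022, 0.03], 0],
  [[0, 0, 0.035], 0],
  [[0, 0, 0.03], 0],
  [[0, 0, 0.019], 0],
  [[0, 0, 0], 0],
  [[0, 0, 0], 0],
])

```text
t: 2.7
tool_pos: [0.4717, 0.0519, 0.0867]
tool_rot: [-0.705, -3.061, 0.0]
contact_force: [0.2, -0.2, 0.8]
opening: 0.0854
grip_force: 0.0
```

Request:
drive_tool([
  [[0, 0, 0], 0],
  [[0, 0, 0], 0],
  [[0, 0, 0], 0],
  [[0, 0, 0], 0],
  [[0, 0, 0], 0],
], jaw=1, grip_force=110)

```text
t: 3.2
tool_pos: [0.4731, 0.0516, 0.0889]
tool_rot: [0.705, 3.058, 0.001]
contact_force: [-2.4, 0.1, 5.5]
opening: 0.0663
grip_force: 120.0
```

Request:
drive_tool([
  [[0, 0, 0], 0],
  [[0, 0, -0.003], 0],
  [[0, 0, -0.005], 0],
  [[0, 0, -0.006], 0],
  [[0, 0, -0.006], 0],
  [[0, 0, -0.005], 0],
  [[0, 0, 0], 0],
])

```text
t: 3.9
tool_pos: [0.4723, 0.0516, 0.1124]
tool_rot: [0.706, 3.059, 0.001]
contact_force: [-0.3, -0.9, -2.0]
opening: 0.0657
grip_force: 122.0
```

Run:
```python
from h import *
d=cam("wrist"); s=cam("side"); c=cv2.resize(s["image"][150:270,200:330],None,fx=3.2,fy=3.2,interpolation=cv2.INTER_CUBIC)
w=d["image"]; cv2.imwrite("pics/w2.png",np.hstack([w[:, 100:400],cv2.resize(c,(416,384))]))
```

```text
(no output)
```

View pics/w2.png

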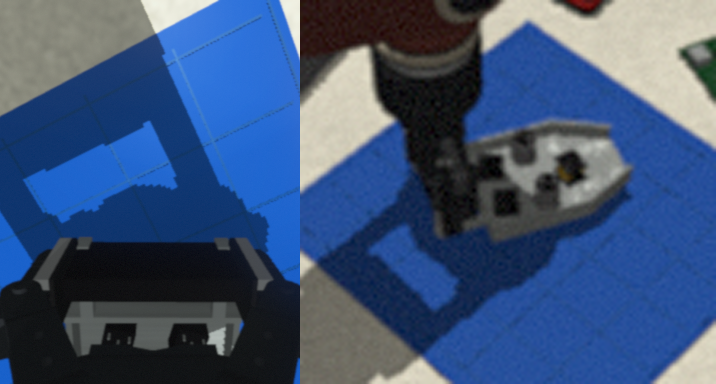

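The tray is off the mat and looks level, with all five parts standing on it. Next is the carry to the bin.

Request:
drive_tool([
  [[0, 0, -0.005], 0],
  [[0, 0, -0.01], 0],
  [[0, 0, -0.012], -0.015],
  [[0, 0, -0.012], -0.035],
  [[0, 0, -0.008], -0.055],
  [[0, 0, -0.003], -0.07],
  [[0, 0, 0], -0.07],
  [[0, 0, 0], -0.07],
  [[0, 0, 0], -0.07],
  [[0, 0, 0], -0.07],
])

```text
t: 5.0
tool_pos: [0.472, 0.0516, 0.1626]
tool_rot: [-0.007, 3.14, -0.0]
contact_force: [-0.1, 0.8, -1.9]
opening: 0.0654
grip_force: 122.0
```

Request:
drive_tool([
  [[0, 0, 0], -0.07],
  [[0, 0, 0], -0.07],
  [[0, 0, 0], -0.05],
  [[0, 0, 0], -0.03],
  [[0, 0, 0], -0.015],
  [[0, 0, 0], 0],
])

```text
t: 5.6
tool_pos: [0.4718, 0.0516, 0.1618]
tool_rot: [-0.37, 3.119, -0.0]
contact_force: [0.2, -0.5, -2.5]
opening: 0.0658
grip_force: 122.0
```

Run:
```python
from h import *
np.set_printoptions(precision=4,suppress=True)
go([.391,.269,.16],13.7)
s=cam("side"); cv2.imwrite("pics/s3.png",cv2.resize(s["image"][100:300,150:400],(800,600)[:2] and (750,600),interpolation=cv2.INTER_CUBIC))
```

```text
pos [0.4718 0.0516 0.1618] yaw 13.53 tilt [-0.0006 -0.0002 -1.    ] shift [0.0277 0.2303 0.0017] turn -0.0029 t 5.6
```

Request:
drive_tool([
  [[0.001, 0.01, 0], 0],
  [[0.002, 0.018, 0], 0],
  [[0.003, 0.025, 0], 0],
  [[0.003, 0.025, 0], 0],
  [[0.003, 0.025, 0], 0],
  [[0.003, 0.025, 0], 0],
  [[0.003, 0.025, 0], 0],
  [[0.003, 0.025, 0], 0],
  [[0.003, 0.025, 0], 0],
  [[0.003, 0.018, 0], 0],
])

```text
t: 6.65
tool_pos: [0.3926, 0.2618, 0.1613]
tool_rot: [0.371, -3.119, -0.001]
contact_force: [0.7, 0.5, -2.8]
opening: 0.066
grip_force: 122.3
```

Request:
drive_tool([
  [[0.001, 0.009, 0], 0],
  [[0, 0, 0], 0],
  [[0, 0, 0], 0],
])

```text
t: 6.95
tool_pos: [0.3906, 0.2685, 0.1612]
tool_rot: [0.37, -3.12, 0.001]
contact_force: [1.3, -0.3, -2.2]
opening: 0.0658
grip_force: 122.3
```

Run:
```python
from h import *
np.set_printoptions(precision=4,suppress=True)
go([.391,.269,.15],13.7)
s=cam("side"); t=cam("top")
a=cv2.resize(s["image"][110:230,130:250],(500,500),interpolation=cv2.INTER_CUBIC)
b=cv2.resize(t["image"][160:260,110:185],(300,400),interpolation=cv2.INTER_CUBIC)
b=np.vstack([b,np.zeros((100,300,3),np.uint8)]); cv2.imwrite("pics/b1.png",np.hstack([a,b]))
print(proj(s,[.5387,.305,.075])) # predicted lip if level
```

```text
pos [0.3906 0.2685 0.1612] yaw 13.54 tilt [ 0.0001 -0.0004 -1.    ] shift [-0.0005  0.0004  0.0112] turn -0.0028 t 6.95
[192.6984 137.0368]
```

View pics/b1.png

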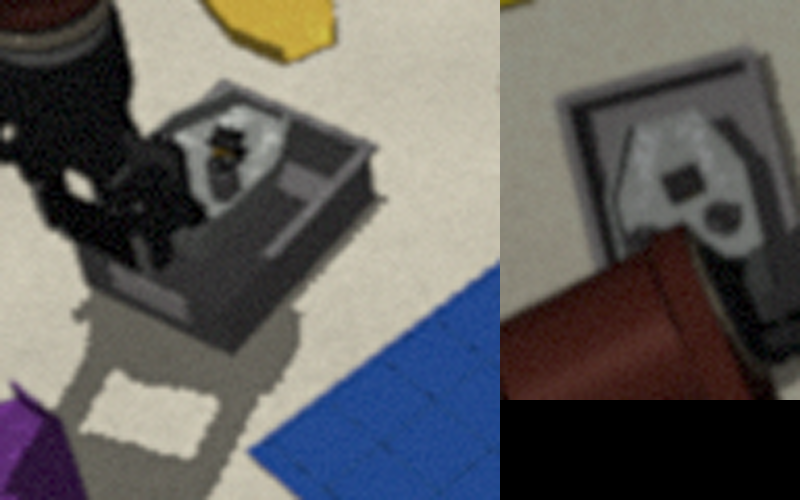

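The tray is over the bin, level (lip seen near its predicted pixel), and centred across the bin. I'll lower it slightly, then ease the grip so the nose sags about the pads until the lip rests on the bin floor.

Request:
drive_tool([
  [[0, 0, 0.004], 0],
  [[0, 0, 0.004], 0],
  [[0, 0, 0.003], 0],
  [[0, 0, 0], 0],
], grip_force=60)

```text
t: 7.45
tool_pos: [0.3902, 0.2683, 0.1494]
tool_rot: [0.369, -3.118, 0.001]
contact_force: [-1.0, -1.1, -3.0]
opening: 0.0658
grip_force: 122.3
```

Request:
drive_tool([
  [[0, 0, 0], 0],
  [[0, 0, 0], 0],
], grip_force=40)

```text
t: 7.65
tool_pos: [0.3907, 0.2687, 0.1504]
tool_rot: [-0.37, 3.119, 0.0]
contact_force: [-0.1, 0.0, -1.9]
opening: 0.0653
grip_force: 122.3
```

Request:
drive_tool([
  [[0, 0, 0], 0],
  [[0, 0, 0], 0],
], grip_force=30)

```text
t: 7.85
tool_pos: [0.3907, 0.2687, 0.1505]
tool_rot: [-0.37, 3.119, 0.0]
contact_force: [-0.9, 0.5, -1.7]
opening: 0.066
grip_force: 122.3
```

```bash
cat > lip.py <<'E'
from h import *
np.set_printoptions(precision=3,suppress=True)
import sys
o=ctrl.get_obs(); print(o["contact_force"],o["wrist_torque"],o["opening"],o["grip_force"],o["tool_pos"],o["t"])
E
python3 lip.py
```

```text
[-0.942  0.521 -1.702] [-0.067  0.105  0.02 ] 0.06604154388440608 122.32113354373723 [0.391 0.269 0.15 ] 7.85
```

Request:
drive_tool([
  [[0, 0, 0], 0],
  [[0, 0, 0], 0],
], grip_force=70, jaw=1)

```text
t: 8.05
tool_pos: [0.3906, 0.2687, 0.1503]
tool_rot: [-0.37, 3.12, 0.0]
contact_force: [-0.1, -0.9, -2.4]
opening: 0.0661
grip_force: 122.3
```

```bash
python3 lip.py
```

```text
[-0.066 -0.852 -2.422] [-0.027  0.147  0.013] 0.06611749023682985 122.32172016520053 [0.391 0.269 0.15 ] 8.05
```

Request:
drive_tool([
  [[0, 0, 0], 0],
  [[0, 0, 0], 0],
], grip_force=20, jaw=0.35)

```text
t: 8.25
tool_pos: [0.3905, 0.2687, 0.1503]
tool_rot: [0.37, -3.12, 0.0]
contact_force: [0.7, 0.1, -2.4]
opening: 0.0659
grip_force: 122.3
```

Request:
drive_tool([
  [[0, 0, 0], 0],
  [[0, 0, 0], 0],
], jaw=0.28)

```text
t: 8.45
tool_pos: [0.3906, 0.2687, 0.1503]
tool_rot: [0.37, -3.12, 0.0]
contact_force: [0.2, 0.0, -3.1]
opening: 0.0656
grip_force: 122.3
```

```bash
python3 lip.py
```

```text
[ 0.15   0.044 -3.11 ] [-0.002  0.15  -0.033] 0.06556304263726469 122.32341048773378 [0.391 0.269 0.15 ] 8.45
```

Request:
drive_tool([
  [[0, 0, 0], 0],
  [[0, 0, 0], 0],
], jaw=0.25)

```text
t: 8.65
tool_pos: [0.3906, 0.2687, 0.1503]
tool_rot: [0.37, -3.12, 0.0]
contact_force: [0.0, -0.4, -2.6]
opening: 0.0659
grip_force: 122.3
```

Request:
drive_tool([
  [[0, 0, 0], 0],
  [[0, 0, 0], 0],
], jaw=0.23)

```text
t: 8.85
tool_pos: [0.3906, 0.2687, 0.1503]
tool_rot: [0.37, -3.12, 0.0]
contact_force: [-0.4, 0.7, -2.6]
opening: 0.0662
grip_force: 107.4
```

```bash
python3 lip.py
```

```text
[-0.41   0.746 -2.598] [-0.081  0.14   0.012] 0.0662172911814642 107.4310285714455 [0.391 0.269 0.15 ] 8.85
```

Force now responds at 0.23, so I'll step down more finely.

Request:
drive_tool([
  [[0, 0, 0], 0],
  [[0, 0, 0], 0],
], jaw=0.224)

```text
t: 9.05
tool_pos: [0.3906, 0.2687, 0.1503]
tool_rot: [-0.37, 3.12, -0.0]
contact_force: [-0.6, 0.1, -1.8]
opening: 0.0667
grip_force: 83.1
```

Request:
drive_tool([
  [[0, 0, 0], 0],
  [[0, 0, 0], 0],
], jaw=0.22)

```text
t: 9.25
tool_pos: [0.3906, 0.2687, 0.1503]
tool_rot: [-0.37, 3.12, -0.0]
contact_force: [0.5, 0.3, -2.2]
opening: 0.0664
grip_force: 66.9
```

Request:
drive_tool([
  [[0, 0, 0], 0],
  [[0, 0, 0], 0],
], jaw=0.217)

```text
t: 9.45
tool_pos: [0.3906, 0.2687, 0.1503]
tool_rot: [0.37, -3.12, 0.0]
contact_force: [0.7, -0.3, -2.6]
opening: 0.0669
grip_force: 54.6
```

```bash
python3 lip.py
```

```text
[ 0.708 -0.267 -2.568] [-0.096  0.189 -0.01 ] 0.06686823036384305 54.63944968592841 [0.391 0.269 0.15 ] 9.45
```

Request:
drive_tool([
  [[0, 0, 0], 0],
  [[0, 0, 0], 0],
], jaw=0.212)

```text
t: 9.65
tool_pos: [0.3906, 0.2687, 0.1503]
tool_rot: [-0.37, 3.12, 0.0]
contact_force: [-0.6, 0.1, -2.2]
opening: 0.0675
grip_force: 34.0
```

Request:
drive_tool([
  [[0, 0, 0], 0],
  [[0, 0, 0], 0],
  [[0, 0, 0], 0],
], jaw=0.209)

```text
t: 9.95
tool_pos: [0.3906, 0.2687, 0.1503]
tool_rot: [0.37, -3.12, 0.0]
contact_force: [-0.7, 0.6, -2.0]
opening: 0.0675
grip_force: 21.6
```

```bash
cat > look.py <<'E'
from h import *
import sys
s=cam("side"); t=cam("top")
a=cv2.resize(s["image"][110:230,130:250],(450,450),interpolation=cv2.INTER_CUBIC)
b=cv2.resize(t["image"][160:260,110:185],(338,450),interpolation=cv2.INTER_CUBIC); cv2.imwrite("pics/%s.png"%sys.argv[1],np.hstack([a,b]))
E
python3 lip.py; python3 look.py b2
```

```text
[-0.665  0.6   -1.962] [0.005 0.124 0.001] 0.06754841015157757 21.61743831122294 [0.391 0.269 0.15 ] 9.95
```

Request:
drive_tool([
  [[0, 0, 0], 0],
  [[0, 0, 0], 0],
  [[0, 0, 0], 0],
], jaw=0.207)

```text
t: 10.35
tool_pos: [0.3908, 0.2688, 0.1505]
tool_rot: [-0.37, 3.119, 0.0]
contact_force: [-0.1, 0.2, -1.7]
opening: 0.0677
grip_force: 12.8
```

```bash
cat > df.py <<'E'
from h import *
np.set_printoptions(precision=3,suppress=True)
import sys
s=cam("side")["image"]; cv2.imwrite(f"pics/raw_{sys.argv[1]}.png",s)
b=cv2.imread("pics/b2.png")[:,:450]; n=cv2.resize(s[110:230,130:250],(450,450),interpolation=cv2.INTER_CUBIC)
D=np.abs(cv2.GaussianBlur(b,(15,15),0).astype(int)-cv2.GaussianBlur(n,(15,15),0)).max(2); print("diff px",(D>25).sum())
o=ctrl.get_obs(); print(o["contact_force"],o["wrist_torque"],o["opening"],o["grip_force"],o["tool_pos"],o["t"])
E
python3 df.py 1
```

```text
diff px 9992
[ 0.622  0.324 -1.905] [ 0.001 -0.019  0.029] 0.06776411843616441 12.797515243291855 [0.391 0.269 0.151] 10.4
```

```bash
python3 look.py b3
```

```text
(no output)
```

View pics/b3.png

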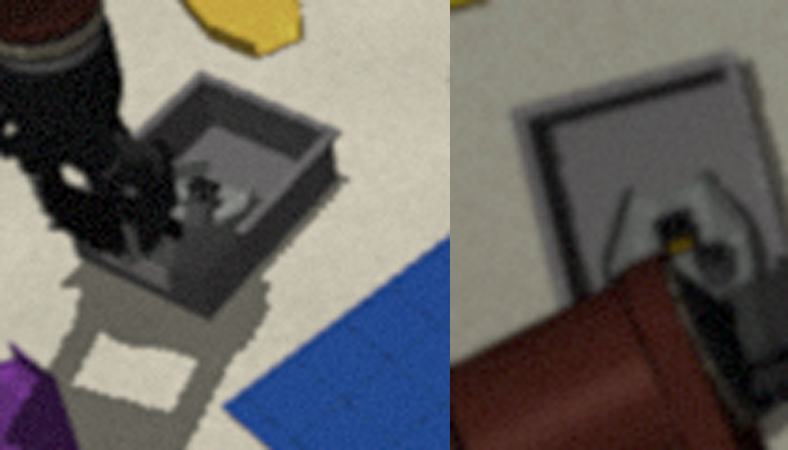

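The tray is tipped and its lip is resting mid-bin, but the parts are still on it. I'll raise the handle to steepen it.

Request:
drive_tool([
  [[0, 0, -0.006], 0],
  [[0, 0, -0.008], 0],
  [[0, 0, -0.008], 0],
  [[0, 0, -0.006], 0],
  [[0, 0, 0], 0],
  [[0, 0, 0], 0],
])

```text
t: 11.1
tool_pos: [0.3906, 0.2687, 0.1786]
tool_rot: [-0.37, 3.119, 0.0]
contact_force: [0.3, -0.5, -2.2]
opening: 0.0677
grip_force: 12.4
```

```bash
python3 df.py 2; python3 look.py b4
```

```text
diff px 25390
[-0.251  0.02  -2.676] [-0.01   0.062  0.02 ] 0.06786783334499961 12.43942067027092 [0.39  0.269 0.178] 11.15
```

View pics/b4.png

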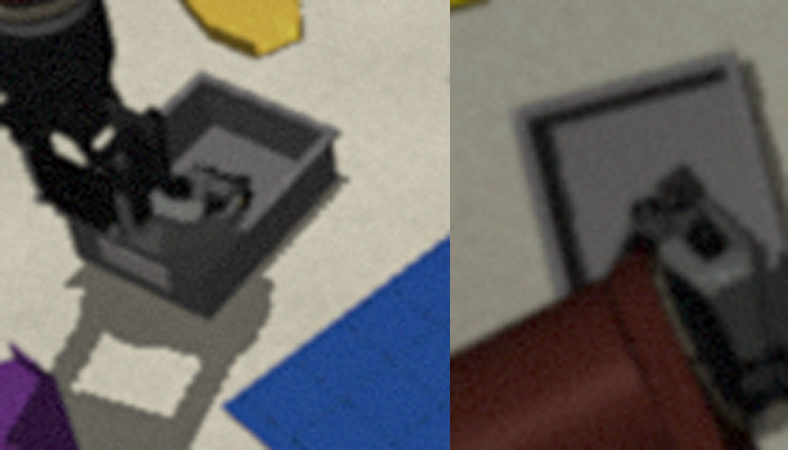

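Parts have slid to the spout and some are on the bin floor. I'll firm the grip a little, lift slightly and shake.

Request:
drive_tool([
  [[0, 0, -0.008], 0],
  [[0.008, 0, -0.006], 0],
  [[-0.01, 0, 0], 0],
  [[0.01, 0, 0], 0],
  [[-0.01, 0, 0], 0],
  [[0.01, 0.006, 0], 0],
  [[0, -0.012, 0], 0],
  [[0, 0.012, 0], 0],
  [[0, -0.012, 0], 0],
  [[0, 0.006, 0], 0],
], jaw=0.212)

```text
t: 12.25
tool_pos: [0.383, 0.2659, 0.1922]
tool_rot: [-0.368, 3.12, -0.001]
contact_force: [-0.4, 0.2, -2.4]
opening: 0.0677
grip_force: 20.9
```

```bash
python3 df.py 3
python3 - <<'E'
from h import *
f=[]
for i in range(8):
    cam("top"); o=ctrl.get_obs(); f.append(np.r_[o["contact_force"],o["wrist_torque"]])
print(np.mean(f,0).round(3),np.std(f,0).round(2))
E
python3 look.py b5
```

```text
diff px 31562
[-0.089 -0.176 -2.298] [ 0.002  0.113 -0.036] 0.06767119487544322 20.910459458827972 [0.383 0.267 0.192] 12.3
[-0.297  0.268 -1.611 -0.005  0.075  0.011] [0.6  0.57 0.39 0.02 0.03 0.01]
```

Request:
drive_tool([
  [[0.01, 0, 0], 0],
  [[-0.015, 0, -0.004], 0],
  [[0.015, 0, 0.004], 0],
  [[-0.015, 0, -0.004], 0],
  [[0.015, 0.008, 0.004], 0],
  [[0, -0.016, -0.006], 0],
  [[0, 0.016, 0.006], 0],
  [[0, -0.016, -0.006], 0],
  [[0, 0.008, 0], 0],
  [[0, 0, 0], 0],
])

```text
t: 13.8
tool_pos: [0.3723, 0.265, 0.1984]
tool_rot: [-0.371, 3.12, 0.001]
contact_force: [-0.2, -0.1, -1.3]
opening: 0.0677
grip_force: 21.1
```

```bash
python3 df.py 4
python3 - <<'E'
from h import *
f=[]
for i in range(12):
    cam("top"); o=ctrl.get_obs(); f.append(np.r_[o["contact_force"],o["wrist_torque"]])
print(np.mean(f,0).round(3))
E
python3 look.py b6
```

```text
diff px 35894
[ 0.571 -0.998 -1.201] [0.018 0.144 0.015] 0.06749776758177918 21.12747699022293 [0.372 0.265 0.198] 13.85
[ 0.016 -0.247 -1.226 -0.027  0.039  0.007]
```

View pics/b6.png

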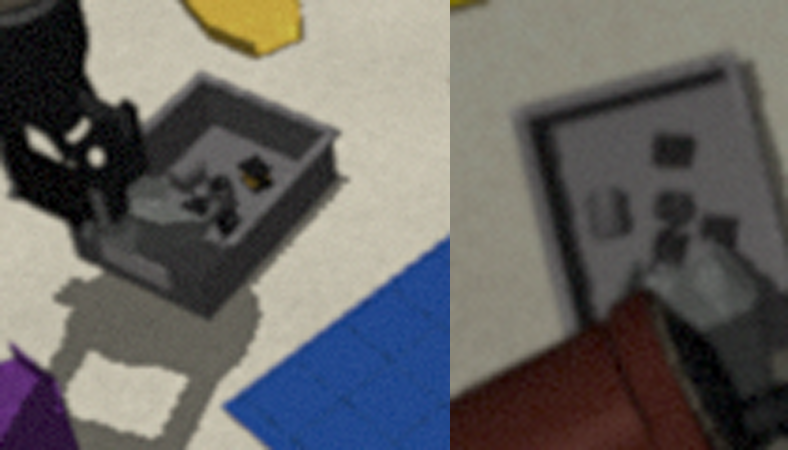

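All five parts lie in the bin: the transformer at (673,150), the cans at (608,215) and (673,210), and the relays at (672,245) and (718,230). The weight has fallen by about 1.2 N, and the tray is empty. I'll clamp hard at this tilt and lift out.

Request:
drive_tool([
  [[0, 0, 0], 0],
  [[0, 0, 0], 0],
  [[0, 0, -0.005], 0],
  [[0, 0, -0.01], 0],
  [[0, 0, -0.015], 0],
  [[0, 0, -0.02], 0],
  [[0, 0, -0.02], 0],
  [[0, 0, -0.02], 0],
  [[0, 0, -0.01], 0.047],
  [[0, 0, 0], 0],
], jaw=1, grip_force=80)

```text
t: 15.55
tool_pos: [0.3741, 0.265, 0.3022]
tool_rot: [-0.296, 3.122, 0.003]
contact_force: [-0.0, -0.2, -1.0]
opening: 0.0663
grip_force: 89.4
```

Run:
```python
from h import *
np.set_printoptions(precision=4,suppress=True)
go([.45,-.155,.28],11)
t=cam("top"); cv2.imwrite("pics/raw_t.png",t["image"])
hsv=cv2.cvtColor(t["image"],cv2.COLOR_BGR2HSV);
```

```text
pos [0.3741 0.265  0.3022] yaw 10.84 tilt [-0.006   0.0017 -1.    ] shift [ 0.0046 -0.4268  0.0215] turn -0.0028 t 15.55
```

Request:
drive_tool([
  [[0, -0.015, 0], 0],
  [[0, -0.03, 0], 0],
  [[0, -0.04, 0.002], 0],
  [[0, -0.04, 0.002], 0],
  [[0, -0.04, 0.002], 0],
  [[0, -0.04, 0.003], 0],
  [[0, -0.04, 0.003], 0],
  [[0, -0.04, 0.003], 0],
  [[0, -0.04, 0.003], 0],
  [[0, -0.04, 0.002], 0],
])

```text
t: 16.6
tool_pos: [0.4413, -0.0956, 0.2775]
tool_rot: [0.298, -3.127, -0.001]
contact_force: [0.7, 0.4, -1.6]
opening: 0.0664
grip_force: 89.6
```

Request:
drive_tool([
  [[0, -0.035, 0], 0],
  [[0, -0.02, 0], 0],
  [[0.004, -0.007, 0], 0],
  [[0, 0, 0], 0],
  [[0, 0, 0], 0],
])

```text
t: 17.1
tool_pos: [0.4491, -0.1549, 0.2779]
tool_rot: [0.298, -3.127, -0.001]
contact_force: [0.7, -0.5, -0.7]
opening: 0.0662
grip_force: 89.7
```

Run:
```python
from h import *
np.set_printoptions(precision=4,suppress=True)
go([.37,-.288,.28],11)
d=cam("wrist"); s=cam("side"); np.save("wc.npy",np.r_[d["R"].ravel(),d["t"]]); cv2.imwrite("pics/w7raw.png",d["image"]); cv2.imwrite("pics/s7raw.png",s["image"])
a=d["image"]; b=cv2.resize(s["image"][150:360,270:420],(274,384)); cv2.imwrite("pics/w7.png",np.hstack([a,b]))
for q in([.46,-.27,.004],[.511,-.26,.026]): print(proj(d,q),proj(s,q))
```

```text
pos [ 0.4491 -0.1549  0.2779] yaw 10.88 tilt [ 0.0005  0.0009 -1.    ] shift [ 0.1028 -0.1158 -0.0022] turn -0.0021 t 17.1
[139.9134 153.958 ] [343.1501 310.0292]
[137.7976 208.7341] [355.404  286.5123]
```

View pics/w7.png

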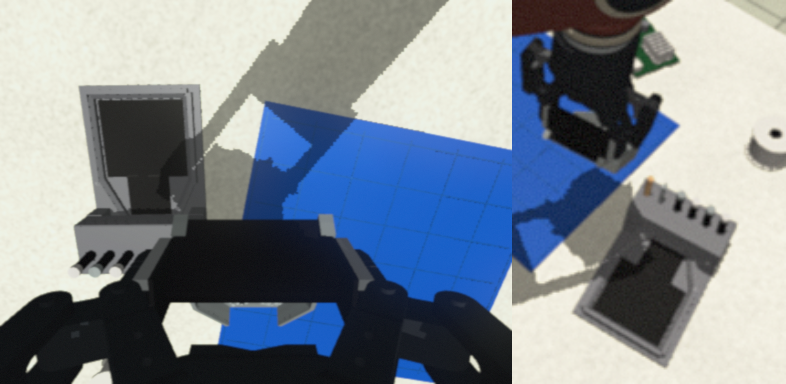

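The wrist view shows the pocket floor at u 107–185, v 100–178, with the rack edge at v≈213. The tray is held nose-down in the grip. I'll fit the pocket edges numerically.

Run:
```python
from h import *
np.set_printoptions(precision=4,suppress=True)
im=cv2.imread("pics/w7raw.png"); w=np.load("wc.npy"); d=cam("wrist"); d["R"]=w[:9].reshape(3,3); d["t"]=w[9:]
V=cv2.GaussianBlur(im,(3,3),0).max(2).astype(int)
for v in (92,110,130,150,165,185,200): print(v,list(V[v,74:212:2]))
print("cols"); 
for u in (125,150,170): print(u,list(V[78:116,u]))
def fit(pts,z):
    P=np.array([onz(d,u+.0,v+.0,z)[:2] for u,v in pts]); vx,vy,x,y=cv2.fitLine(P.astype(np.float32),cv2.DIST_HUBER,0,.001,.001).ravel(); return P,(x,y),np.degrees(np.arctan2(vy,vx))
```

```text
92 [np.int64(235), np.int64(235), np.int64(220), np.int64(157), np.int64(139), np.int64(140), np.int64(138), np.int64(138), np.int64(139), np.int64(138), np.int64(139), np.int64(139), np.int64(139), np.int64(139), np.int64(140), np.int64(140), np.int64(139), np.int64(140), np.int64(140), np.int64(141), np.int64(141), np.int64(140), np.int64(141), np.int64(143), np.int64(143), np.int64(143), np.int64(143), np.int64(143), np.int64(143), np.int64(143), np.int64(142), np.int64(142), np.int64(142), np.int64(142), np.int64(143), np.int64(144), np.int64(144), np.int64(144), np.int64(144), np.int64(144), np.int64(143), np.int64(144), np.int64(144), np.int64(144), np.int64(145), np.int64(145), np.int64(146), np.int64(146), np.int64(147), np.int64(147), np.int64(147), np.int64(146), np.int64(146), np.int64(147), np.int64(147), np.int64(147), np.int64(136), np.int64(134), np.int64(138), np.int64(136), np.int64(158), np.int64(162), np.int64(156), np.int64(182), np.int64(233), np.int64(237), np.int64(238), np.int64(239), np.int64(239)]
110 [np.int64(233), np.int64(234), np.int64(234), np.int64(22
[... 6881 characters left out ...]
45), np.int64(45), np.int64(45), np.int64(45), np.int64(45), np.int64(45), np.int64(45), np.int64(45), np.int64(45), np.int64(44), np.int64(44)]
170 [np.int64(235), np.int64(236), np.int64(237), np.int64(237), np.int64(234), np.int64(219), np.int64(190), np.int64(165), np.int64(157), np.int64(153), np.int64(151), np.int64(153), np.int64(155), np.int64(154), np.int64(147), np.int64(131), np.int64(114), np.int64(105), np.int64(101), np.int64(97), np.int64(89), np.int64(75), np.int64(61), np.int64(53), np.int64(51), np.int64(51), np.int64(51), np.int64(50), np.int64(50), np.int64(49), np.int64(49), np.int64(49), np.int64(49), np.int64(49), np.int64(48), np.int64(47), np.int64(47), np.int64(47)]
```

Run:
```python
from h import *
np.set_printoptions(precision=4,suppress=True)
w=np.load("wc.npy"); d=cam("wrist"); d["R"]=w[:9].reshape(3,3); d["t"]=w[9:]
im=cv2.imread("pics/w7raw.png"); G=cv2.GaussianBlur(im,(3,3),0).max(2).astype(float)
def cross(a,th,dn=True):
    for i in range(len(a)-1):
        if (a[i]-th)*(a[i+1]-th)<=0 and a[i]!=a[i+1]: return i+(a[i]-th)/(a[i]-a[i+1])
L=[];R=[];B=[];D=[]
for v in range(104,168,4):
    c=cross(G[v,80:],128) ; L.append(onz(d,80.5+c,v+.5,.014))
    i=110+cross(G[v,110:],46+20); D.append([onz(d,i+.5,v+.5,.004)])
    j=cross(G[v,110::-1],66); D[-1].append(onz(d,110-j+.5,v+.5,.004))
for v in range(104,136,4):
    i=cross(G[v,178:],133); R.append(onz(d,178.5+i,v+.5,.014))
for u in range(115,176,5):
    c=cross(G[88:,u],130); B.append(onz(d,u+.5,88.5+c,.014))
def ln(P):
    P=np.array(P)[:,:2]; vx,vy,x,y=cv2.fitLine(P.astype(np.float32),cv2.DIST_HUBER,0,.001,.001).ravel(); return np.array([x,y]),np.degrees(np.arctan(vy/vx))
for n,P in(("L",L),("R",R),("B",B),("Dr",[x[0] for x in D]),("Dl",[x[1] for x in D])): print(n,ln(P))
(l,al),(r,ar),(b,ab)=ln(L),ln(R),ln(B)
for y in (np.mean([al,ar]),(al+ar+(ab+90 if ab<0 else ab-90))/3):
    X=np.array([np.cos(np.radians(y)),np.sin(np.radians(y))]);Y=np.array([-X[1],X[0]])
    print("yaw",y,"width",(l-r)@Y,"L/R black width",(ln([x[1] for x in D])[0]-ln([x[0] for x in D])[0])@Y)
    c=X*(b@X+.0655)+Y*((l+r)@Y/2); print("pocket",c,"dleft",ln([x[1] for x in D])[0]@Y-c@Y)
```

```text
L (array([ 0.4457, -0.316 ], dtype=float32), np.float32(11.392049))
R (array([ 0.4141, -0.2247], dtype=float32), np.float32(12.204489))
B (array([ 0.3989, -0.2694], dtype=float32), np.float32(-79.03547))
Dr (array([ 0.4375, -0.2249], dtype=float32), np.float32(15.444628))
Dl (array([ 0.4474, -0.3086], dtype=float32), np.float32(11.623903))
yaw 11.798269 width -0.09585744 L/R black width -0.08394216
pocket [ 0.4645 -0.2631] dleft -0.041006535
yaw 11.520356 width -0.095797166 L/R black width -0.083976954
pocket [ 0.4645 -0.2633] dleft -0.04096079
```

Pocket fitted at (0.4645, −0.2632) with yaw about 11.4°; the flare width reads 95.8 mm against an expected 95. I'll back off first, then go sideways and down, nose low.

Request:
drive_tool([
  [[0, 0, 0], -0.009],
  [[0.025, 0, 0], 0],
  [[0.03, 0, 0], 0],
  [[0.0213, 0, 0], 0],
  [[0, -0.025, 0], 0],
  [[0, -0.035, 0.005], 0],
  [[0, -0.03, 0.01], 0],
  [[0, -0.019, 0.01], 0],
  [[0, 0, 0.01], 0],
  [[0, 0, 0], 0],
])

```text
t: 18.3
tool_pos: [0.3954, -0.2766, 0.2413]
tool_rot: [0.311, -3.124, -0.006]
contact_force: [-1.4, 1.1, -2.6]
opening: 0.0665
grip_force: 89.9
```

```bash
cat >> h.py <<'E'
PK=np.array([.4645,-.2632]); PY=np.radians(11.4)
def pk():
    o=ctrl.get_obs(); X=np.array([np.cos(PY),np.sin(PY)]); Y=np.array([-X[1],X[0]]); p=o["tool_pos"][:2]-PK; R=Ro.from_rotvec(o["tool_rot"]).as_matrix()
    f=o["contact_force"]; print("pocket x %.4f y %.4f z %.4f yawerr %.2f"%(p@X,p@Y,o["tool_pos"][2],np.degrees(np.arctan2(-R[1,0],-R[0,0])-PY)),"f",[round(float(k),2) for k in(f[:2]@X,f[:2]@Y,f[2])],"tq",o["wrist_torque"].round(3),"grip",round(o["grip_force"],1),"t",o["t"])
E
python3 - <<'E'
from h import *
pk()
d=cam("side"); s=d["image"]
# steel pixels of tray? print lip candidates: predicted lip for several tilts
o=ctrl.get_obs(); X=np.array([np.cos(PY),np.sin(PY),0]); P=o["tool_pos"]-[0,0,.049]
for th in (20,30,40,50):
    c,n=np.cos(np.radians(th)),np.sin(np.radians(th)); q=P+X*(.152*c-.037*n)+np.array([0,0,-.037*c-.152*n])
    Y=np.array([-X[1],X[0],0]); print(th,q.round(3),proj(d,q+Y*.022).round(1),proj(d,q-Y*.022).round(1))
g=s[150:340:6,270:400:3].max(2); cv2.imwrite("pics/s8raw.png",s)
E
```

```text
pocket x -0.0704 y 0.0005 z 0.2413 yawerr -0.04 f [-1.11, 1.31, -2.57] tq [0.083 0.07  0.073] grip 89.9 t 18.3
20 [ 0.523 -0.251  0.106] [352.1 256. ] [372.2 266.3]
30 [ 0.507 -0.254  0.085] [346.9 267.4] [366.7 277.8]
40 [ 0.487 -0.258  0.067] [341.2 279.1] [360.9 289.7]
50 [ 0.464 -0.263  0.053] [335.3 290.9] [354.8 301.8]
```

Run:
```python
import cv2,numpy as np
s=cv2.imread("pics/s8raw.png").max(2)
for a,b in(((352.1,256),(335.3,290.9)),((362,261),(345,296)),((372.2,266.3),(354.8,301.8))):
    a,b=np.array(a),np.array(b); print([int(s[int(round(y)),int(round(x))]) for x,y in (a+(b-a)*k/30 for k in range(-4,42))])
```

```text
[54, 57, 46, 61, 102, 103, 89, 67, 74, 36, 19, 22, 25, 27, 27, 18, 19, 26, 21, 24, 31, 17, 18, 25, 12, 54, 82, 73, 52, 13, 19, 18, 19, 13, 28, 12, 19, 18, 17, 19, 27, 18, 13, 18, 24, 23]
[57, 106, 98, 85, 71, 81, 54, 33, 32, 32, 31, 20, 22, 20, 24, 25, 28, 28, 22, 32, 22, 23, 31, 27, 19, 38, 56, 75, 52, 21, 10, 20, 20, 25, 19, 21, 18, 24, 17, 17, 26, 10, 18, 22, 21, 22]
[14, 24, 20, 14, 31, 23, 9, 29, 18, 17, 29, 18, 23, 28, 20, 23, 28, 27, 27, 15, 24, 26, 25, 25, 12, 28, 30, 29, 22, 33, 21, 13, 15, 22, 19, 7, 18, 13, 18, 37, 62, 82, 77, 87, 50, 24]
```

The tilt reads about 42°, so lip contact should come near TCP z = 0.184 with the lip around pocket x = +16 mm. I'll ease the grip and lower.

Request:
drive_tool([
  [[0, 0, 0.012], 0],
  [[0, 0, 0.015], 0],
  [[0, 0, 0.012], 0],
  [[0, 0, 0.008], 0],
  [[0, 0, 0], 0],
], jaw=0.215)

```text
t: 18.85
tool_pos: [0.3953, -0.2767, 0.1941]
tool_rot: [0.311, -3.124, -0.004]
contact_force: [-0.4, -0.1, 0.2]
opening: 0.0672
grip_force: 43.4
```

```bash
python3 -c "
from h import *
pk()"
```

```text
pocket x -0.0705 y 0.0005 z 0.1941 yawerr -0.03 f [-0.45, -0.04, 0.22] tq [ 0.015  0.06  -0.01 ] grip 43.4 t 18.85
```

Request:
drive_tool([
  [[0.002, 0, 0.004], 0],
  [[0.002, 0, 0.004], 0],
  [[0.003, 0, 0.005], 0],
  [[0.003, 0, 0.005], 0],
  [[0, 0, 0], 0],
])

```text
t: 19.35
tool_pos: [0.3856, -0.2793, 0.1773]
tool_rot: [0.31, -3.125, -0.002]
contact_force: [1.0, -0.4, -1.5]
opening: 0.0671
grip_force: 43.4
```

```bash
python3 -c "
from h import *
pk()"
```

```text
pocket x -0.0806 y -0.0001 z 0.1773 yawerr -0.07 f [0.9, -0.61, -1.53] tq [0.015 0.039 0.02 ] grip 43.4 t 19.35
```

Request:
drive_tool([
  [[0.002, 0, 0.005], 0],
  [[0.002, 0, 0.005], 0],
  [[0.003, 0, 0.005], 0],
  [[0.003, 0, 0.005], 0],
  [[0, 0, 0], 0],
])

```text
t: 19.85
tool_pos: [0.3764, -0.282, 0.1583]
tool_rot: [-0.309, 3.126, -0.002]
contact_force: [-2.4, -1.1, 3.5]
opening: 0.0673
grip_force: 44.5
```

```bash
cat > tl.py <<'E'
from h import *
import sys
np.set_printoptions(precision=3,suppress=True)
f=[];T=[]
for i in range(6):
    d=cam("side"); o=ctrl.get_obs(); f.append(o["contact_force"]);T.append(o["wrist_torque"])
pk(); print("mean",np.mean(f,0),np.mean(T,0))
cv2.imwrite("pics/raw_%s.png"%sys.argv[1],d["image"]); s=cv2.GaussianBlur(d["image"],(3,3),0).max(2)
X=np.array([np.cos(PY),np.sin(PY),0]);Y=np.array([-X[1],X[0],0]); P=o["tool_pos"]-[0,0,.049]
for off in(.010,0,-.01):
    r=[]
    for th in range(0,56,2):
        c,n=np.cos(np.radians(th)),np.sin(np.radians(th)); q=proj(d,P+X*(.152*c-.037*n)+Y*off+np.array([0,0,-.037*c-.152*n])); r.append(int(s[int(round(q[1])),int(round(q[0]))]))
    print(off,dict(zip(range(0,56,2),r)))
E
python3 tl.py a
```

```text
pocket x -0.0896 y -0.0007 z 0.1585 yawerr -0.04 f [-1.21, -1.6, 2.45] tq [-0.321 -0.195 -0.132] grip 44.4 t 20.15
mean [-0.786 -1.093  2.424] [-0.27  -0.136 -0.145]
0.01 {0: 68, 2: 107, 4: 145, 6: 84, 8: 48, 10: 36, 12: 34, 14: 33, 16: 30, 18: 29, 20: 24, 22: 20, 24: 22, 26: 22, 28: 60, 30: 85, 32: 80, 34: 31, 36: 21, 38: 21, 40: 20, 42: 21, 44: 21, 46: 26, 48: 34, 50: 13, 52: 12, 54: 16}
0 {0: 151, 2: 90, 4: 70, 6: 52, 8: 35, 10: 34, 12: 34, 14: 30, 16: 26, 18: 23, 20: 20, 22: 23, 24: 23, 26: 36, 28: 75, 30: 70, 32: 35, 34: 27, 36: 29, 38: 15, 40: 19, 42: 20, 44: 20, 46: 22, 48: 17, 50: 13, 52: 12, 54: 13}
-0.01 {0: 90, 2: 53, 4: 40, 6: 34, 8: 33, 10: 32, 12: 28, 14: 24, 16: 22, 18: 23, 20: 25, 22: 22, 24: 22, 26: 77, 28: 48, 30: 22, 32: 24, 34: 20, 36: 20, 38: 22, 40: 21, 42: 22, 44: 21, 46: 20, 48: 20, 50: 17, 52: 15, 54: 17}
```

Contact: the lip is pushing up with about 3.6 N and the tilt is down to about 29°. I'll continue lowering and backing to flatten it to about 12°.

Request:
drive_tool([
  [[0.003, 0, 0.006], 0],
  [[0.003, 0, 0.006], 0],
  [[0.003, 0, 0.006], 0],
  [[0.003, 0, 0.006], 0],
  [[0.001, 0, 0.006], 0],
  [[0, 0, 0], 0],
])

```text
t: 20.75
tool_pos: [0.3631, -0.2835, 0.1268]
tool_rot: [0.31, -3.125, -0.003]
contact_force: [-0.5, 0.3, 0.4]
opening: 0.067
grip_force: 44.7
```

```bash
python3 tl.py b
```

```text
pocket x -0.1029 y -0.0002 z 0.1280 yawerr -0.02 f [0.2, -0.46, -1.6] tq [-0.028  0.029  0.058] grip 44.5 t 21.05
mean [ 0.061  0.106 -1.064] [ 0.027 -0.014  0.025]
0.01 {0: 98, 2: 98, 4: 94, 6: 75, 8: 50, 10: 95, 12: 143, 14: 86, 16: 46, 18: 35, 20: 33, 22: 31, 24: 29, 26: 28, 28: 23, 30: 21, 32: 19, 34: 49, 36: 75, 38: 33, 40: 23, 42: 25, 44: 24, 46: 20, 48: 20, 50: 15, 52: 13, 54: 14}
0 {0: 99, 2: 97, 4: 75, 6: 67, 8: 153, 10: 143, 12: 76, 14: 53, 16: 33, 18: 34, 20: 30, 22: 26, 24: 22, 26: 19, 28: 20, 30: 22, 32: 27, 34: 72, 36: 35, 38: 26, 40: 26, 42: 21, 44: 19, 46: 20, 48: 21, 50: 13, 52: 13, 54: 15}
-0.01 {0: 99, 2: 78, 4: 67, 6: 133, 8: 106, 10: 56, 12: 38, 14: 35, 16: 35, 18: 33, 20: 27, 22: 22, 24: 20, 26: 21, 28: 18, 30: 29, 32: 51, 34: 21, 36: 18, 38: 22, 40: 23, 42: 19, 44: 19, 46: 21, 48: 21, 50: 20, 52: 11, 54: 11}
```

```bash
cat > wt.py <<'E'
from h import *
np.set_printoptions(precision=1,suppress=True)
def prof(im): 
    g=cv2.GaussianBlur(im,(3,3),0).max(2); return [int(x) for x in g[190:345:4,240]]
print("w2",prof(np.hstack([np.zeros((384,100,3),np.uint8),cv2.imread("pics/w2.png")[:,:300]])))
print("w7",prof(cv2.imread("pics/w7raw.png")))
d=cam("wrist"); cv2.imwrite("pics/w9raw.png",d["image"]); print("now",prof(d["image"]))
o=ctrl.get_obs(); R=Ro.from_rotvec(o["tool_rot"]).as_matrix()
X=-R[:,0]; Z=-R[:,2]; P=o["tool_pos"]-Z*.049
for th in range(0,50,6):
    c,n=np.cos(np.radians(th)),np.sin(np.radians(th)); ex=X*c-Z*n; ez=X*n+Z*c
    f=lambda x,z: proj(d,P+ex*(x+.092)+ez*(z-.040))[1]
    print(th,"rearbot %.1f reartop %.1f fronttop %.1f | wall top %.1f lip floor %.1f liptop %.1f"%(f(-.097,.014),f(-.097,.048),f(-.087,.048),f(-.06,.02),f(.06,.003),f(.06,.018)))
E
python3 wt.py
```

```text
w2 [115, 115, 111, 102, 109, 112, 111, 112, 110, 110, 110, 110, 109, 62, 25, 23, 21, 20, 19, 17, 16, 16, 17, 19, 17, 18, 18, 18, 56, 72, 72, 69, 89, 95, 94, 95, 95, 97, 94]
w7 [134, 132, 130, 132, 132, 136, 133, 113, 28, 27, 25, 24, 23, 22, 21, 20, 19, 19, 18, 20, 20, 20, 20, 22, 21, 22, 22, 21, 60, 158, 188, 201, 201, 201, 201, 201, 201, 200, 182]
now [105, 104, 104, 105, 103, 101, 101, 97, 101, 101, 98, 30, 19, 17, 16, 14, 13, 14, 12, 10, 10, 7, 8, 8, 11, 12, 11, 9, 9, 65, 66, 64, 67, 66, 66, 66, 68, 68, 67]
0 rearbot 240.1 reartop 278.4 fronttop 301.9 | wall top 316.2 lip floor 463.3 liptop 490.4
6 rearbot 235.4 reartop 281.2 fronttop 302.9 | wall top 308.0 lip floor 433.4 liptop 458.3
12 rearbot 231.0 reartop 283.9 fronttop 303.5 | wall top 299.7 lip floor 405.8 liptop 429.1
18 rearbot 226.9 reartop 286.6 fronttop 303.9 | wall top 291.5 lip floor 380.2 liptop 402.1
24 rearbot 223.3 reartop 289.2 fronttop 304.0 | wall top 283.4 lip floor 356.1 liptop 376.9
30 rearbot 220.1 reartop 291.7 fronttop 303.9 | wall top 275.3 lip floor 333.4 liptop 353.3
36 rearbot 217.3 reartop 294.0 fronttop 303.4 | wall top 267.3 lip floor 311.8 liptop 330.9
42 rearbot 215.2 reartop 296.1 fronttop 302.7 | wall top 259.5 lip floor 291.0 liptop 309.6
48 rearbot 213.6 reartop 298.0 fronttop 301.8 | wall top 251.8 lip floor 270.9 liptop 289.0
```

The plate's rear-bottom edge is at v≈232, which puts the tilt at about 12.5° as wanted, lip near pocket x = +37. I'll press down to about 9°, then slide forward under the rack.

Request:
drive_tool([
  [[0, 0, 0.004], 0],
  [[0, 0, 0.004], 0],
  [[0, 0, 0.001], 0],
  [[-0.003, 0, 0], 0],
  [[-0.005, 0, 0], 0],
  [[-0.004, 0, 0], 0],
  [[0, 0, 0], 0],
])

```text
t: 21.8
tool_pos: [0.3763, -0.2816, 0.1194]
tool_rot: [-0.311, 3.125, -0.0]
contact_force: [1.6, 0.2, 0.5]
opening: 0.0671
grip_force: 44.7
```

```bash
cat > st.py <<'E'
from h import *
f=[];T=[]
d=cam("wrist"); g=cv2.GaussianBlur(d["image"],(3,3),0).max(2).astype(int)
for i in range(5):
    cam("wrist"); o=ctrl.get_obs(); f.append(o["contact_force"]);T.append(o["wrist_torque"])
pk(); print("mean",np.mean(f,0).round(2),np.mean(T,0).round(3))
e=[]
for u in (200,225,250,275,300):
    c=g[205:255,u]; t=(c[:4].mean()+20)/2; e.append(205+int(np.argmax(c<t)))
print("rear-bottom edge v",e)
E
python3 st.py
```

```text
pocket x -0.0908 y -0.0005 z 0.1193 yawerr -0.04 f [0.93, 0.4, 0.59] tq [ 0.12  -0.367 -0.011] grip 44.7 t 22.1
mean [0.65 0.15 0.69] [ 0.067 -0.375 -0.001]
rear-bottom edge v [235, 235, 235, 235, 236]
```

Request:
drive_tool([
  [[-0.003, 0, 0], 0],
  [[-0.002, 0, 0], 0],
  [[0, 0, 0], 0],
])

```text
t: 22.4
tool_pos: [0.3806, -0.2807, 0.1194]
tool_rot: [-0.311, 3.126, -0.0]
contact_force: [-0.5, -0.6, -0.7]
opening: 0.0673
grip_force: 44.8
```

```bash
python3 st.py
```

```text
pocket x -0.0858 y -0.0006 z 0.1193 yawerr -0.05 f [0.86, 0.02, 0.7] tq [ 0.024 -0.346 -0.066] grip 44.8 t 22.7
mean [ 0.2  -0.11  0.66] [ 0.017 -0.315 -0.044]
rear-bottom edge v [235, 235, 235, 236, 236]
```

Request:
drive_tool([
  [[0.001, 0, 0.004], 0],
  [[0.001, 0, 0.004], 0],
  [[0.001, 0, 0.004], 0],
  [[0.001, 0, 0.004], 0],
  [[0, 0, 0], 0],
])

```text
t: 23.2
tool_pos: [0.3761, -0.2813, 0.1024]
tool_rot: [0.31, -3.126, -0.001]
contact_force: [-0.4, -0.7, 1.5]
opening: 0.0673
grip_force: 45.0
```

```bash
python3 st.py
```

```text
pocket x -0.0900 y -0.0003 z 0.1031 yawerr -0.03 f [-1.04, 0.84, -0.09] tq [ 0.065 -0.013  0.035] grip 44.8 t 23.5
mean [-0.73  0.29  0.2 ] [ 0.035 -0.019  0.001]
rear-bottom edge v [241, 241, 241, 241, 214]
```

Request:
drive_tool([
  [[0.0005, 0, 0.002], 0],
  [[0.0005, 0, 0.002], 0],
  [[0, 0, 0], 0],
])

```text
t: 23.8
tool_pos: [0.3756, -0.2818, 0.0992]
tool_rot: [-0.31, 3.126, -0.0]
contact_force: [-0.5, -0.3, 1.3]
opening: 0.0668
grip_force: 45.0
```

```bash
python3 st.py
```

```text
pocket x -0.0908 y -0.0007 z 0.0994 yawerr -0.05 f [-0.23, -0.25, 0.99] tq [-0.045 -0.168 -0.036] grip 45.0 t 24.1
mean [-0.53 -0.56  0.76] [-0.028 -0.202 -0.009]
rear-bottom edge v [242, 242, 242, 242, 239]
```

Request:
drive_tool([
  [[0.0003, 0, 0.0015], 0],
  [[0.0002, 0, 0.0015], 0],
  [[0, 0, 0], 0],
])

```text
t: 24.4
tool_pos: [0.375, -0.2818, 0.0961]
tool_rot: [0.31, -3.126, 0.0]
contact_force: [-2.1, -0.7, 2.0]
opening: 0.067
grip_force: 45.1
```

```bash
python3 st.py
```

```text
pocket x -0.0914 y -0.0006 z 0.0963 yawerr -0.05 f [-1.43, -0.14, 1.37] tq [-0.11  -0.128 -0.133] grip 45.1 t 24.7
mean [-0.85 -0.81  1.57] [-0.096 -0.12  -0.096]
rear-bottom edge v [243, 243, 243, 243, 223]
```

Request:
drive_tool([
  [[0, 0, 0.0015], 0],
  [[0, 0, 0.0015], 0],
  [[0, 0, 0], 0],
])

```text
t: 25.0
tool_pos: [0.375, -0.2817, 0.093]
tool_rot: [0.311, -3.126, -0.0]
contact_force: [-0.5, -0.4, 2.6]
opening: 0.0678
grip_force: 45.1
```

```bash
python3 st.py
```

```text
pocket x -0.0913 y -0.0005 z 0.0933 yawerr -0.04 f [0.42, -0.89, 1.13] tq [-0.066 -0.12  -0.02 ] grip 45.1 t 25.3
mean [-0.53 -0.58  0.79] [-0.021 -0.158 -0.032]
rear-bottom edge v [243, 243, 243, 243, 222]
```

Request:
drive_tool([
  [[0, 0, 0.0015], 0],
  [[0, 0, 0.0015], 0],
  [[0, 0, 0], 0],
])

```text
t: 25.6
tool_pos: [0.3752, -0.2819, 0.0906]
tool_rot: [0.311, -3.126, 0.0]
contact_force: [-1.2, 0.9, 4.4]
opening: 0.0671
grip_force: 45.1
```

```bash
python3 st.py
```

```text
pocket x -0.0913 y -0.0007 z 0.0906 yawerr -0.04 f [-2.11, 1.1, 4.2] tq [0.203 0.033 0.067] grip 45.1 t 25.9
mean [-2.28  0.15  4.46] [ 0.209 -0.01   0.074]
rear-bottom edge v [244, 244, 244, 244, 222]
```

Request:
drive_tool([
  [[0, 0, 0], 0],
  [[0, 0, 0], 0],
  [[0, 0, 0], 0],
  [[0, 0, -0.01], 0],
  [[0, 0, -0.03], 0],
  [[0, 0, -0.04], 0],
  [[0, 0, -0.04], 0],
  [[0, 0, 0], 0],
  [[0, 0, 0], 0],
], jaw=0)

```text
t: 26.8
tool_pos: [0.3756, -0.2823, 0.2123]
tool_rot: [-0.311, 3.124, -0.005]
contact_force: [0.2, 0.2, -0.6]
opening: 0.0855
grip_force: 0.0
```

```bash
cat > seat.py <<'E'
from h import *
np.set_printoptions(precision=1,suppress=True)
pk(); d=cam("wrist"); im=d["image"]; cv2.imwrite("pics/seat.png",im); g=cv2.GaussianBlur(im,(3,3),0).max(2).astype(int)
X=np.array([np.cos(PY),np.sin(PY),0]);Y=np.array([-X[1],X[0],0]); O=np.r_[PK,.004]; Z=np.array([0,0,1.])
f=lambda x,y,z: proj(d,O+X*x+Y*y+Z*z)
for n,a in dict(pl_topfront=(-.087,.034,.048),pl_topfrontR=(-.087,-.034,.048),pl_toprear=(-.097,0,.048),pl_bot=(-.097,0,.014),wallL=(-.06,.042,.02),wallR=(-.06,-.042,.02),sideL=(.018,.042,.018),sideR=(.018,-.042,.018),wallin=(-.06,0,.02),rack=(.052,0,.05)).items(): print(n,f(*a))
u=int(f(-.06,0,.02)[0])
for k in(u-25,u,u+25): print(k,[int(x) for x in g[140:300:3,k]])
for v in (int(f(-.087,0,.048)[1])-6,int(f(-.03,0,.018)[1]),int(f(.01,0,.018)[1])): print("row",v,[int(x) for x in g[v,u-80:u+80:2]], "u0",u-80)
E
python3 seat.py
```

```text
pocket x -0.0910 y -0.0011 z 0.2123 yawerr -0.04 f [0.2, 0.13, -0.6] tq [-0. -0. -0.] grip 0.0 t 26.8
pl_topfront [301.1 201.5]
pl_topfrontR [206.4 201.4]
pl_toprear [253.8 188.1]
pl_bot [253.8 176.6]
wallL [305.  222.3]
wallR [202.6 222.2]
sideL [301.  303.4]
sideR [206.5 303.2]
wallin [253.8 222.2]
rack [253.7 362.3]
228 [83, 82, 83, 117, 101, 83, 81, 83, 83, 82, 81, 82, 74, 26, 22, 21, 20, 20, 20, 20, 25, 36, 37, 42, 38, 41, 42, 44, 56, 56, 58, 55, 57, 57, 58, 56, 55, 55, 57, 56, 56, 56, 57, 56, 58, 58, 92, 107, 106, 130, 134, 124, 105, 107]
253 [151, 149, 148, 146, 148, 152, 145, 104, 80, 84, 82, 82, 76, 29, 25, 22, 23, 22, 22, 20, 26, 36, 37, 43, 38, 41, 41, 43, 55, 56, 57, 55, 56, 57, 57, 56, 54, 55, 56, 56, 55, 56, 56, 56, 84, 105, 106, 108, 104, 107, 109, 123, 108, 108]
278 [151, 151, 147, 146, 144, 146, 152, 146, 143, 150, 145, 105, 76, 33, 28, 27, 26, 26, 25, 24, 29, 39, 40, 45, 40, 43, 43, 44, 59, 80, 60, 57, 58, 59, 59, 58, 57, 57, 59, 80, 105, 106, 107, 106, 110, 107, 107, 109, 105, 109, 116, 124, 117, 115]
row 195 [83, 84, 85, 84, 82, 81, 82, 82, 81, 79, 77, 78, 80, 81,
[... 329 characters left out ...]
 85, 82, 82, 80, 67, 45, 40, 47, 52, 44, 48, 57, 57, 57, 57, 57, 58, 58, 57, 56, 56, 57, 57, 57, 57, 56, 56, 56, 56, 57, 57, 56, 56, 57, 57, 57, 57, 57, 57, 58, 58, 58, 58, 58, 60, 75, 101, 108, 109, 110, 110, 110, 109, 86, 59, 89, 97, 73, 69, 80, 85, 84, 84, 88, 127, 152, 151, 151, 151, 151, 149] u0 173
row 295 [154, 154, 154, 155, 157, 157, 157, 156, 153, 132, 89, 81, 80, 81, 76, 65, 68, 91, 100, 63, 67, 102, 109, 106, 108, 111, 110, 107, 106, 113, 118, 111, 109, 109, 109, 109, 109, 110, 109, 110, 110, 110, 109, 109, 109, 110, 109, 110, 110, 110, 111, 123, 128, 110, 107, 110, 112, 112, 111, 110, 109, 80, 52, 84, 97, 73, 68, 78, 82, 83, 83, 90, 130, 153, 153, 150, 147, 147, 147, 145] u0 173
```

Released. The numbers fit a seated tray: plate edges are within 1 px of prediction (u 207.5–302, v 178–201.5) and the side walls are centred. To confirm it is fully down, I'll touch the tray floor lightly with closed fingertips near the rear.

Request:
drive_tool([
  [[-0.02, 0, 0], 0],
  [[-0.026, 0, 0], 0],
  [[0, 0, 0.02], 0],
  [[0, 0, 0.03], 0],
  [[0, 0, 0.03], 0],
  [[0, 0, 0.025], 0],
  [[0, 0, 0.015], 0],
  [[0, 0, 0], 0],
], jaw=1, grip_force=20)

```text
t: 27.65
tool_pos: [0.4188, -0.271, 0.0867]
tool_rot: [0.31, -3.123, -0.008]
contact_force: [3.4, 0.9, -1.7]
opening: -0.0004
grip_force: 1.5
```

Request:
drive_tool([
  [[0, 0, 0.004], 0],
  [[0, 0, 0.003], 0],
  [[0, 0, 0.002], 0],
  [[0, 0, 0], 0],
])

```text
t: 28.05
tool_pos: [0.4199, -0.2727, 0.0813]
tool_rot: [0.311, -3.126, -0.0]
contact_force: [-0.3, -0.8, -0.6]
opening: 0.0002
grip_force: 0.0
```

```bash
python3 -c "
from h import *
pk()"
```

```text
pocket x -0.0456 y -0.0005 z 0.0813 yawerr -0.05 f [-0.46, -0.67, -0.65] tq [-0.012 -0.04  -0.044] grip 0.0 t 28.05
```

Request:
drive_tool([
  [[0, 0, 0.001], 0],
  [[0, 0, 0.001], 0],
  [[0, 0, 0], 0],
])

```text
t: 28.35
tool_pos: [0.4203, -0.2729, 0.0796]
tool_rot: [-0.311, 3.126, -0.001]
contact_force: [0.4, -0.1, 0.9]
opening: -0.0001
grip_force: 0.7
```

Request:
drive_tool([
  [[0, 0, 0.001], 0],
  [[0, 0, 0], 0],
  [[0, 0, 0], 0],
])

```text
t: 28.65
tool_pos: [0.4204, -0.273, 0.0796]
tool_rot: [0.311, -3.126, -0.0]
contact_force: [-3.9, 2.1, 9.6]
opening: -0.0003
grip_force: 4.4
```

The floor is touched at TCP z = 0.0796, exactly the seated value, and it is stiff. I'll retract and check the bin and the tray.

Request:
drive_tool([
  [[0, 0, -0.005], 0],
  [[0, 0, -0.02], 0],
  [[0, 0, -0.035], 0],
  [[0, 0, -0.04], 0],
  [[0.02, 0, -0.033], 0],
  [[0.026, 0, 0], 0],
  [[0, 0, 0], 0],
  [[0, 0, 0], 0],
])

```text
t: 29.45
tool_pos: [0.3748, -0.2817, 0.2111]
tool_rot: [-0.309, 3.126, 0.0]
contact_force: [0.2, -0.2, -0.5]
opening: 0.0
grip_force: 0.0
```

```bash
python3 seat.py | head -12
python3 - <<'E'
from h import *
np.set_printoptions(precision=3,suppress=True)
im=cv2.imread("pics/seat.png"); g=cv2.GaussianBlur(im,(3,3),0).max(2).astype(int)
print([int(x) for x in g[165:210:3,253]],[int(x) for x in g[195,203:213:2]],[int(x) for x in g[195,297:309:2]],[int(x) for x in g[295,201:215:2]],[int(x) for x in g[295,293:309:2]])
t=cam("top"); G=cv2.GaussianBlur(t["image"],(3,3),0).max(2)
c=np.array([.490,.293]); a=np.radians(13.7); X=np.array([np.cos(a),np.sin(a)]);Y=np.array([-X[1],X[0]])
poly=np.array([proj(t,np.r_[c+X*sx*.066+Y*sy*.046,.012]) for sx,sy in((1,1),(1,-1),(-1,-1),(-1,1))]).astype(np.int32)
m=cv2.fillPoly(np.zeros(G.shape,np.uint8),[poly],1); med=np.median(G[m>0])
k=((G<med*.78)&(m>0)).astype(np.uint8); n,l,s,ce=cv2.connectedComponentsWithStats(k)
print("med",med,[(int(s[i,4]),ce[i].round(1),(onz(t,*ce[i],.012)[:2]-c)@np.c_[X,Y]) for i in range(1,n) if s[i,4]>5])
E
```

```text
pocket x -0.0916 y -0.0004 z 0.2111 yawerr -0.10 f [0.18, -0.2, -0.52] tq [-0.  0. -0.] grip 0.0 t 29.45
pl_topfront [299.5 203.1]
pl_topfrontR [204.5 203.2]
pl_toprear [252.  189.7]
pl_bot [252.1 178.1]
wallL [303.6 223.7]
wallR [200.8 223.9]
sideL [299.7 305.1]
sideR [204.9 305.2]
wallin [252.2 223.8]
rack [252.3 364.4]
227 [91, 89, 89, 106, 126, 91, 89, 89, 91, 90, 88, 89, 79, 27, 24, 23, 23, 22, 22, 21, 30, 47, 38, 44, 45, 41, 46, 48, 61, 61, 63, 60, 61, 61, 41, 16, 15, 16, 17, 16, 15, 14, 13, 13, 13, 13, 15, 14, 11, 12, 12, 10, 10, 10]
[87, 90, 92, 89, 61, 28, 27, 26, 26, 25, 23, 22, 41, 44, 38] [83, 54, 25, 22, 22] [34, 50, 85, 91, 97, 138] [10, 11, 10, 10, 10, 11, 11] [13, 16, 15, 15, 16, 16, 16, 16]
med 85.0 [(78, array([159.2, 193. ]), array([ 0.044, -0.013])), (60, array([146.2, 207.6]), array([0.017, 0.028])), (195, array([162.2, 210. ]), array([-0.   , -0.009]))]
```

The tray hasn't moved, and the bin holds the transformer, a can and a three-part cluster (195 px, about 3 × 65), so all five are in. Handing in.

```bash
python3 -c "
from station import ctrl
print(ctrl.finish_job())"
```

```text
the job is handed in; nothing more can be done
None
```

I tipped all five components into the bin, put the empty tray back flat in its pocket and let go, and handed the job in at about 29.5 s. Because the arm could not tilt, I held the grip plate by its ends instead of front and back, so the tray could pivot. I checked the final state by measurement only, having used all 10 picture views.

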